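# Comb hinge rods into the settling tray

## Robot

A 6-joint arm with a two-finger parallel gripper is mounted at the origin on the work surface. World frame = base frame: x ahead of the robot, y to its left, z up, the work surface at z = 0. Lengths are in mm, angles in rad, forces in N, time in s.
With the tool pointing down it reaches from about 275 to 750 mm from the base axis. Payload 10.2 kg.
Tool frame: the origin (TCP) lies at the very end of the fingers, on their centre line; the grasp point (between the pads) lies 19 mm behind it; x points along the fingers, y is the direction in which the jaws open and shut, and the axes are right-handed (so a half turn about x gives the same grasp; the last joint's range is limited). The gripper opens to 85 mm and grips with 20 to 120 N. Pads are 22 mm wide; open, the fingers measure 114 mm over their backs; the gripper's body (76 mm by 85 mm) begins 54 mm behind the grasp point. The pads swing forward as they close: fully open they stand 13 mm farther back than shut.
Start: joints at [1.126, 0.313, 1.498, -0, 1.331, -0.223], TCP at [115.505, 512.142, 231.294] pointing down, gripper open.
Joint ranges: [-2.94, 2.94], [-0.97, 2.17], [0.19, 2.56], [-1.23, 4.37], [0.02, 3.11], [-2.88, 2.88]. Speed limits (rad/s): [2.39, 2.39, 3.01, 3.14, 3.14, 3.14].

## Interface

Orientations are given as a unit quaternion [w, x, y, z].
In Python, from rig import ctrl, viewer, finish_job gives the robot as it stands.
- The arm moves only by the tool carry_out, never from a script. Its argument "targets" is a list of rows, each an object of numbers: "x", "y", "z": the shift along the world's x, y, z in m; "ax", "ay", "az": the turn, a rotation vector about the world's x, y, z in rad; "hand": the opening, from -1 (shut) to 1 (fully open). A call has 1 to 5 rows; each row is the pose to reach, as a shift and turn from the pose commanded when the call began; what a row does not reach only later rows make up. A row lasts 1/8 s, in which the tool goes at most 62.5 mm and 10.7 degrees, less where a joint would pass 70% of its speed; a pose out of reach is approached as far as the arm can. A call with a gripper value outside its range is refused whole. The fingers move at their own pace and stop on an object; "grip_force" is the grip in N (left out, the last holds). Time passes only in rows, so rows that repeat a pose let the fingers close. It gives the time, the measured TCP pose, the force and the opening at its end, in the units of the state.
- ctrl.sense(): the state, without advancing time (a new reading comes with each control period).
- viewer.capture(name): name is "scene" or "top"; returns the picture (400x640x3 uint8, blue, green, red); there is no depth.
- viewer.camera_info(name): a dict with "fx", "fy", "cx", "cy" (pixels), "R" (3x3) and "t" (3): a world point X has camera coordinates R X + t. Camera axes: x right, y down, z forward; pixel columns grow to the right and rows downward; lengths in mm; the calibration is good to about 2 mm. A picture is of the moment at which its call begins. camera_info takes no time and is no camera call.
- finish_job(): hands the job in, once; it reports no verdict.
The state is a dict: "time_s": time; "joints": joint angles; "dq": joint speeds; "tau": joint torques, N m; "eef_pos": TCP position; "ee_rot": TCP orientation; "force": force on the tool from outside, world axes, zero at the start; "wrist_torque": the same for the moment, N m; "grip_width": opening from 0.0 (shut) to 1.0 (fully open).
Only numpy, scipy, OpenCV 4.12 (cv2) and the standard library are available. Lean on these libraries where they do the work, as an engineer would, in place of code of your own. Each camera call takes 0.05 s, during which the arm holds its last target. There are 200 camera calls.

## Task

The cleaned hinge rods lie askew in the grooved tray. Lift the clamp bar of the rake's holder and leave it up, slide the rake out, and comb the tray with it until all four rods lie down in grooves; then set the rake down flat on top of the white foam block, tines hanging over an edge, and let go. Do not touch the rods with the gripper, do not drop the rake, and leave the other things on the table where they are.

Things in the scene. Friction and masses are not known exactly. Their poses are not given: they have to be found in the camera images.
- tray: shallow wooden tray fixed to the table, 168 (x) x 122 (y) mm, origin at the centre of its underside; inside 155 x 110 mm, walls 6 mm thick with tops 24 mm up. Its floor, 6 mm up, has nine straight ridges along the tray's y axis at x = -64, -48 .. +64 mm, 5 mm wide, rounded, tops 13.5 mm up
- tray_in (a point): centre of the tray's floor, 6 mm above its underside, with the tray's axes; its y points roughly ahead of the robot. Between the ridges are ten grooves along y, 11 mm wide and 7.5 mm deep, 16 mm apart, for one rod each. A rod down in a groove has its centre 4 mm above this point, its top level with the ridge tops; a rod lying across the ridges has its centre 11.5 mm above it
- rod0_center (a point): the centre of loose smooth steel rod 1 of 4, 8 mm in diameter and 80 mm long, about 32 g; x runs along its length. It starts lying askew across the ridges in the tray
- rod1_center (a point): the centre of loose smooth steel rod 2 of 4, 8 mm in diameter and 80 mm long, about 32 g; x runs along its length. It starts lying askew across the ridges in the tray
- rod2_center (a point): the centre of loose smooth steel rod 3 of 4, 8 mm in diameter and 80 mm long, about 32 g; x runs along its length. It starts lying askew across the ridges in the tray
- rod3_center (a point): the centre of loose smooth steel rod 4 of 4, 8 mm in diameter and 80 mm long, about 32 g; x runs along its length. It starts lying askew across the ridges in the tray
- rake: the rake, loose, about 0.3 kg: flat steel sole, x = -2 to 58, y = -50 to 50, z = 0 to 5 mm in its own frame, with a 6 mm high raised lip across its top at x = 54 mm. A comb hangs below its front edge and a wooden paddle handle rises from it. Origin: underside of the sole above the comb; z is up when the sole is flat. Centre of mass at x = 19, z = 4 mm
- rake_tip (a point): middle of the line of tine tips, at (0, 0, -24) mm in the rake's frame, with the rake's axes. The comb is upright in the rake's plane x = 0, 4 mm thick, 92 mm long along y: nine flat tines with gaps of under 5 mm, hanging 24 mm below the sole
- rake_grip (a point): middle of the rake's handle, at (-23.5, 0, 42) mm in the rake's frame, with the rake's axes. The handle is a flat wooden paddle, 12 mm thick, 40 mm wide (along y), leaning 30 degrees from vertical towards the rake's -x; it goes on 33 mm beyond this point. Fingers that pinch its thickness squarely come down along it, tilted 30 degrees
- holder: the rake's holder, fixed; origin at the centre of its underside. Its ledge (x = -35 to 45, y = -58 to 58 mm, 50 mm high) carries the rake's sole, comb hanging in front of its -x face, handle leaning to -x. Guide lips over both sides of the sole (3 mm free) hold it down: the rake leaves only by sliding to the holder's -x (the robot's left), clear after 56 mm
- clamp_bar (a joint): angle of the bar across the rake: 0 is down (the start), grows as its ball end is lifted, stops at 1.45; it swings in the plane of the holder's y and z and stays where it is left (stiff hinge, 0.2 N m). Its pad sits in front of the sole's raised lip and bars the rake until lifted past 0.4; it counts as raised beyond 1.0
- clamp_ball (a point): centre of the 24 mm black ball at the free (-y) end of the 12 mm wide clamp bar; 71 mm above the table and 165 mm from the hinge axis when the bar is down; free at its -x and +x sides; it is the bar's end nearest the robot, the hinge is at the far end
- clamp_hinge (a point): a point on the clamp bar's hinge axis, which runs along the holder's x axis, 71 mm above the table; its axes are the holder's
- foam: white foam block fixed to the table, 110 (x) x 150 (y) x 55 mm high, flat top; origin at the centre of its underside, its -x side faces the robot's left. The rake can rest on it with its sole flat on the top and the comb hanging just over an edge
- wax_tin: a bystander: closed round aluminium tin, 56 mm across, 30 mm high; origin at the centre of its underside
- brush: a bystander: wooden brush lying on the table, about 170 mm long
- jar: a bystander: closed glass jar with a steel lid, 56 mm across, 60 mm high; origin at the centre of its underside
- flask: a bystander: white plastic bottle, 52 mm across, 150 mm high; origin at the centre of its underside
- vial: a bystander: amber glass bottle, 38 mm across, 85 mm high; origin at the centre of its underside
- tape: a bystander: cardboard ring lying flat, 80 mm across, 24 mm high; origin at the centre of its underside
- rivet_box: a bystander: small cardboard box, 50 x 70 x 28 mm; origin at the centre of its underside
There are look-alikes about, which are no part of the job. Leave any green look-alike of the rake alone.

How it is judged (in metres and radians):
On the way, in this order (a step that is already met when the one before it is completed fails the run):
1. the clamp bar is raised, the rake still in its holder (value of joint clamp_bar above 1 rad and x of rake_grip in the frame of holder above -0.08 m and z of rake_grip in the frame of holder below 0.11 m), for 0.1 s.
2. the rake has been slid out of the holder ((x of rake_grip in the frame of holder below -0.11 m or z of rake_grip in the frame of holder above 0.14 m)), for 0.1 s.
3. all four rods lie in grooves of the tray (z of rod0_center in the frame of tray between 0.007 and 0.0125 m and angle between the x axis of each of rod0_center, rod1_center, rod2_center, rod3_center and the y axis of tray, either way round below 0.09 rad and z of rod1_center in the frame of tray between 0.007 and 0.0125 m and z of rod2_center in the frame of tray between 0.007 and 0.0125 m and z of rod3_center in the frame of tray between 0.007 and 0.0125 m and x of rod0_center in the frame of tray between -0.08 and 0.08 m and x of rod1_center in the frame of tray between -0.08 and 0.08 m and x of rod2_center in the frame of tray between -0.08 and 0.08 m and x of rod3_center in the frame of tray between -0.08 and 0.08 m), for 0.2 s.
At the end, for the whole second after the job is handed in: All four rods lie in tray grooves (centres under 12.5 mm above the tray's underside, within 0.09 rad of the groove line); the rake is still, sole flat on the foam block (grip site 90 to 104 mm up and within 140 mm of the middle, tilt under 0.1 rad); clamp bar raised beyond 1.0 rad (all of step 3 and z of rake_grip in the frame of foam between 0.09 and 0.104 m and angle between rake_grip's own z axis and vertical below 0.11 rad and horizontal distance between rake_grip and foam below 0.14 m and linear speed of rake below 0.02 m/s and value of joint clamp_bar above 1 rad); the robot touches nothing.
It fails at once if the gripper touches a rod (contact force between the fingers and rod0 above 0.5 N or contact force between the fingers and rod1 above 0.5 N or contact force between the fingers and rod2 above 0.5 N or contact force between the fingers and rod3 above 0.5 N).
It fails at once if the rake is dropped (moves faster than 0.5 m/s while not held) (contact force between the fingers and rake below 0.1 N and linear speed of rake above 0.5 m/s).
It fails at once if a bystander is moved by more than 30 mm (distance of any of wax_tin, brush, jar, flask, vial, tape, rivet_box from where it was at the start of the episode above 0.03 m).
It also fails if it takes over 72 s, if anything falls off the work surface, if the arm or the gripper's body presses on something with over 40 N, if the wrist force passes 120 N, or if a joint passes its speed limit or range.

## Working session

There is one attempt and no reset: what is moved stays moved. The work goes in short steps, Python scripts to look and compute and a tool call to move; the robot and the scene stay as the last step left them, time stands still between calls to the robot, and variables do not carry over. Pictures are saved under pics/ and viewed, about 8 in all and at most 12, crops included, and the job is handed in when it is done.

Besides the shell and the picture viewer there is one more tool, called after "Emit:" in YAML: its name, and indented under it one key for each argument. carry_out: Moves the arm, as the interface text tells. Its arguments: {"type":"object","properties":{"targets":{"type":"array"},"grip_force":{"type":"number"}},"required":["targets"]}

```bash
mkdir -p pics; ls; python3 - <<'E'
from rig import ctrl, viewer
import cv2
for n in("scene","top"):
    im=viewer.capture(n); cv2.imwrite(f"pics/{n}0.png",im)
    i=viewer.camera_info(n); print(n,i)
print(ctrl.sense())
E
```

```text
pics
scene {'fx': 406.97391099036207, 'fy': 406.97391099036207, 'cx': 321.787290560292, 'cy': 199.02362352413988, 'R': array([[ 0.87263112,  0.48836281, -0.00408597],
       [ 0.35468507, -0.639476  , -0.68210626],
       [-0.33572821,  0.59377792, -0.73124165]]), 't': array([-524.86322099, -112.74386026, 1268.09509098])}
top {'fx': 399.29286629145156, 'fy': 399.29286629145156, 'cx': 324.4520030030217, 'cy': 200.66895935799207, 'R': array([[-6.03937405e-02, -9.98174305e-01,  8.08110321e-04],
       [-9.73400732e-01,  5.87155457e-02, -2.21457672e-01],
       [ 2.21005909e-01, -1.41612724e-02, -9.75169650e-01]]), 't': array([ 67.33047045, 549.81542292, 943.57536633])}
{'time_s': 0.1, 'joints': array([ 1.12559970e+00,  3.13385790e-01,  1.49831122e+00, -3.25476913e-06,
        1.33100285e+00, -2.23407969e-01]), 'dq': array([ 0.00113167, -0.00171966, -0.00179534,  0.00290289,  0.00185985,
        0.0016734 ]), 'tau': array([ 1.92924563e-03, -4.12899506e+01, -2.60142320e+01, -1.74367883e-04,
        3.09306350e-03, -1.43320773e-05]), 'eef_pos': array([115.4098802 , 511.94034773, 230.81531027]), 'ee_rot': array([ 0.70263593,  0.07788308,  0.7028907 , -0.07862338]), 'force': array([0.21117259, 0.39189634, 0.69126153]), 'wrist_torque': array([ 0.02067893, -0.07364501, -0.03477402]), 'grip_width': 0.99888048818502}
```

View pics/scene0.png

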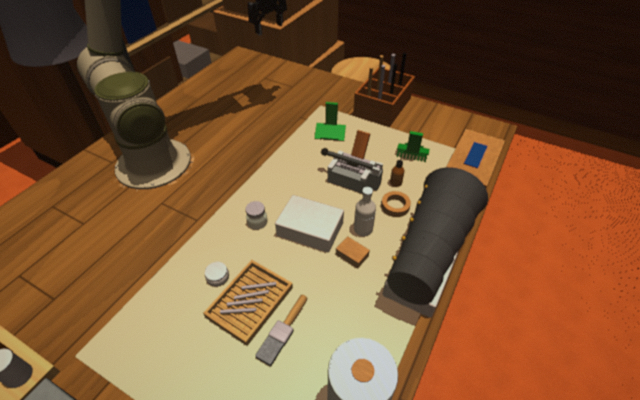

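View pics/top0.png

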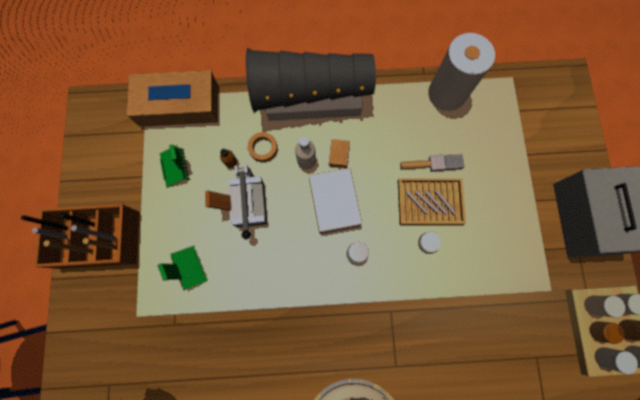

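The rake is the one with the brown handle in the grey holder (top 245,203). The green ones at top (173,165) and (185,268) are look-alikes. I'll confirm with enlarged crops.

```bash
python3 - <<'E'
import cv2,numpy as np
s=cv2.imread("pics/scene0.png");t=cv2.imread("pics/top0.png")
def c(im,x,y,w=80,h=60): return cv2.resize(im[y:y+h,x:x+w],(400,300),interpolation=cv2.INTER_CUBIC)
cv2.imwrite("pics/m1.png",np.vstack([np.hstack([c(t,197,160,100,75)[:, :],c(t,392,170)]),np.hstack([c(s,312,130),c(s,202,255,100,75)])]))
cv2.imwrite("pics/m2.png",np.vstack([np.hstack([c(t,295,160,80,80)[:, :],c(t,392,170)])]))
E
```

```text
(no output)
```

View pics/m1.png

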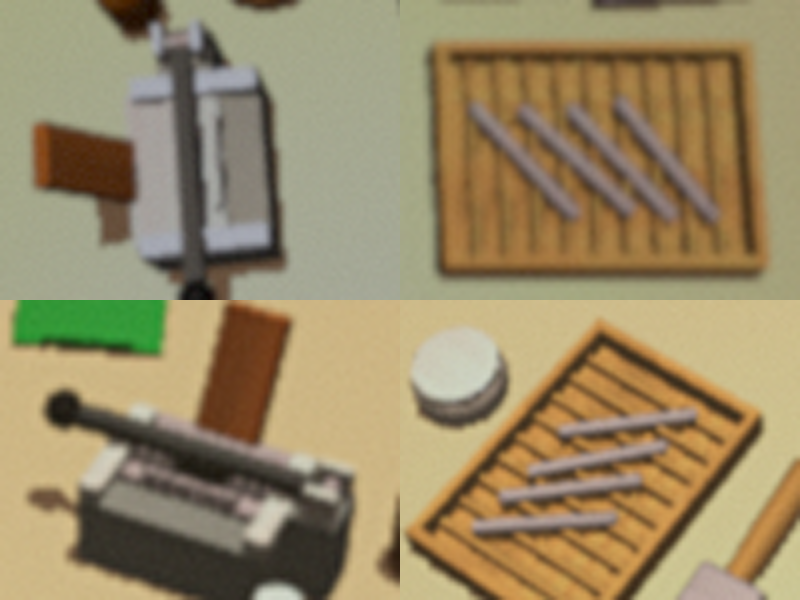

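The crops confirm it: brown-handled rake in the holder, handle end at top (207,199). Clamp ball at top (246,233) and scene (325,152), hinge at top (241,168). The four rods lie askew across the tray around top (429,201).

```bash
cat > h.py <<'E'
import numpy as np,cv2
from rig import ctrl,viewer
def cam(n):
    i=viewer.camera_info(n);return np.array([[i['fx'],0,i['cx']],[0,i['fy'],i['cy']],[0,0,1]]),np.array(i['R']),np.array(i['t'])
def proj(n,X):
    K,R,t=cam(n);p=(K@(R@np.atleast_2d(X).T+t[:,None])).T;return p[:,:2]/p[:,2:]
def onz(n,px,z):
    K,R,t=cam(n);d=R.T@np.linalg.inv(K)@[*px,1];c=-R.T@t;return c+d*(z-c[2])/d[2]
def tri(ps,pt):
    P=[K@np.c_[R,t] for K,R,t in(cam('scene'),cam('top'))]
    X=cv2.triangulatePoints(P[0],P[1],np.array(ps,float),np.array(pt,float)).ravel();return X[:3]/X[3]
E
python3 - <<'E'
from h import *
np.set_printoptions(precision=1,suppress=True)
A=lambda x,y:((x)/4+197-.4,y/4+160-.4)   # top holder crop
B=lambda x,y:((x-400)/5+392-.4,y/5+170-.4)
C=lambda x,y:(x/5+312-.4,(y-300)/5+130-.4)
D=lambda x,y:((x-400)/4+202-.4,(y-300)/4+255-.4)
print('tray'); 
for p in [(432,42),(752,42),(768,263),(442,263)]: print(onz('top',B(*p),24))
for p in [(600,320),(762,415),(408,535)]: print(' s',onz('scene',D(*p),24))
print('rods ends z17.5')
for p in [(475,105),(575,215),(523,110),(628,212),(572,110),(670,215),(622,100),(712,218)]: print(onz('top',B(*p),18.5))
print('rods scene')
for p in [(476,527),(616,519),(502,497),(640,483),(532,470),(664,448),(562,432),(694,415)]: print(onz('scene',D(*p),18.5))
b=(324.6,151.6);bt=(246.2,233.6)
print('ball',tri(b,bt),onz('top',bt,71),onz('scene',b,71))
print('hinge',onz('top',A(178,35),71),'bar mid',onz('top',A(186,160),71))
print('handle end',onz('top',A(42,157),120.6),tri(C(262,308),A(42,157)), onz('scene',C(262,308),120.6))
print('holder lips', [onz('top',A(*p),60) for p in[(132,85),(258,72),(266,240),(142,258)]])
print('foam',[onz('top',p,55) for p in [(310,173),(351,169),(360,222),(320,231)]])
t=cv2.imread("pics/top0.png");
cv2.imwrite("pics/m2.png",cv2.resize(t[150:250,290:370],(640,800//1)[:2],interpolation=3)[:600*1+200])
g=t.astype(int);m=((g.min(2)>175)).astype(np.uint8)
n,l,st,ce=cv2.connectedComponentsWithStats(m)
for i in range(1,n):
    if st[i,4]>60: 
        print(st[i],ce[i], cv2.minAreaRect(np.argwhere(l==i)[:,::-1].astype(np.float32)))
for n_,p in dict(wax=(430,242),jar=(358,253),flask=(305,155),tape=(262,147),vial=(227,157),box=(340,152),brush=(435,163)).items(): print(n_,onz('top',p,25))
E
```

```text
tray
[ 611.1 -164.7   24. ]
[ 600.9 -333.9   24. ]
[ 482.6 -326.    24. ]
[ 492.7 -157.8   24. ]
 s [ 494.4 -158.3   24. ]
 s [ 615.8 -166.5   24. ]
 s [ 486.  -325.2   24. ]
rods ends z17.5
[ 576.8 -185.    18.5]
[ 514.7 -230.9   18.5]
[ 572.6 -210.    18.5]
[ 514.6 -258.7   18.5]
[ 571.  -235.9   18.5]
[ 511.7 -280.4   18.5]
[ 574.9 -262.9   18.5]
[ 508.8 -302.1   18.5]
rods scene
[ 512.9 -301.5   18.5]
[ 578.  -259.7   18.5]
[ 514.  -279.8   18.5]
[ 576.8 -234.9   18.5]
[ 518.3 -258.    18.5]
[ 576.  -209.7   18.5]
[ 518.4 -229.8   18.5]
[ 579.  -183.2   18.5]
ball [480.7 231.1  71.1] [479.8 230.3  71. ] [481.3 232.2  71. ]
hinge [647.5 240.4  71. ] bar mid [565.7 236.6  71. ]
handle end [560.6 312.  120.6] [563.3 314.2 119.5] [565.4 315.5 120.6]
holder lips [array([619.5, 272.3,  60. ]), array([623.3, 191.9,  60. ]), array([514.1, 189.7,  60. ]), array([507.4, 267. ,  60. ])]
foam [array([629.5,  66.7,  55. ]), array([633.9, -39.5,  55. ]), array([494.3, -51.6,  55. ]), array([477.7,  49.7,  55. ])]
wax [ 437.  -228.8   25. ]
jar [420.2 -43.2  25. ]
flask [689.6  78.   25. ]
tape [719.3 192.5  25. ]
vial [696.6 286.7  25. ]
box [692.5 -16.3  25. ]
brush [ 646.3 -267.3   25. ]
```

```bash
cat >> h.py <<'E'
from scipy.spatial.transform import Rotation as Ro
np.set_printoptions(precision=3,suppress=True)
def cur():
    s=ctrl.sense();q=s['ee_rot'];return s,Ro.from_quat([q[1],q[2],q[3],q[0]])
def frame(x,y):
    x=np.array(x,float);y=np.array(y,float);x/=np.linalg.norm(x);y-=x*(x@y);y/=np.linalg.norm(y)
    return Ro.from_matrix(np.c_[x,y,np.cross(x,y)])
def goto(p,R):
    s,r=cur();print('shift m',(np.array(p)-s['eef_pos'])/1000,'turn',(R*r.inv()).as_rotvec(),'|',s['time_s'],s['eef_pos'],s['grip_width'])
HX=np.array([.065,-.998,0]);HX/=np.linalg.norm(HX);HY=np.array([-HX[1],HX[0],0])
E
python3 - <<'E'
from h import *
s,r=cur();print(r.as_matrix())
for sg in(1,-1): goto([480.6,231.3,50],frame([0,0,-1],sg*HX))
x=.5*HX+[0,0,-.866];n=.866*HX+[0,0,.5]
for sg in (1,-1): print((frame(x,sg*n)*frame([0,0,-1],sg*HX).inv()).as_rotvec())
E
```

```text
[[-0.     0.22   0.976]
 [-0.001  0.976 -0.22 ]
 [-1.    -0.001 -0.   ]]
shift m [ 0.365 -0.281 -0.181] turn [-0.    -0.002 -2.855] | 0.1 [115.41  511.94  230.815] 0.99888048818502
shift m [ 0.365 -0.281 -0.181] turn [ 0.001 -0.     0.287] | 0.1 [115.41  511.94  230.815] 0.99888048818502
[-0.523 -0.034 -0.   ]
[-0.523 -0.034 -0.   ]
```

Emit:
carry_out:
  targets:
    - {"x": 0.06, "y": -0.05, "z": 0, "az": 0.06, "hand": 1}
    - {"x": 0.11, "y": -0.085, "z": 0, "az": 0.12, "hand": 1}
    - {"x": 0.16, "y": -0.12, "z": 0, "az": 0.18, "hand": 1}
    - {"x": 0.21, "y": -0.16, "z": 0, "az": 0.24, "hand": 1}
    - {"x": 0.26, "y": -0.2, "z": 0, "az": 0.287, "hand": 1}

```text
invalid input at $.targets[0]: expected keys x, y, z, ax, ay, az, hand
```

Emit:
carry_out:
  targets:
    - {"x": 0.04, "y": -0.03, "z": 0, "hand": 1}
    - {"x": 0.08, "y": -0.06, "z": -0.03, "hand": 1}
    - {"x": 0.105, "y": -0.081, "z": -0.06, "hand": 0.2}
    - {"x": 0.105, "y": -0.081, "z": -0.09, "hand": 0.2}
    - {"x": 0.105, "y": -0.081, "z": -0.09, "hand": 0.2}

```text
invalid input at $.targets[0]: expected keys x, y, z, ax, ay, az, hand
```

```bash
python3 - <<'E'
from h import *
goto([480.6,231.3,50],frame([0,0,-1],-HX))
im=np.hstack([cv2.resize(viewer.capture(n)[y:y+80,x:x+80],(400,400),interpolation=3) for n,x,y in(("scene",290,110),("top",205,190))]);cv2.imwrite("pics/b.png",im)
E
```

```text
shift m [ 0.365 -0.281 -0.181] turn [ 0.001 -0.     0.287] | 0.1 [115.41  511.94  230.815] 0.99888048818502
```

View pics/b.png

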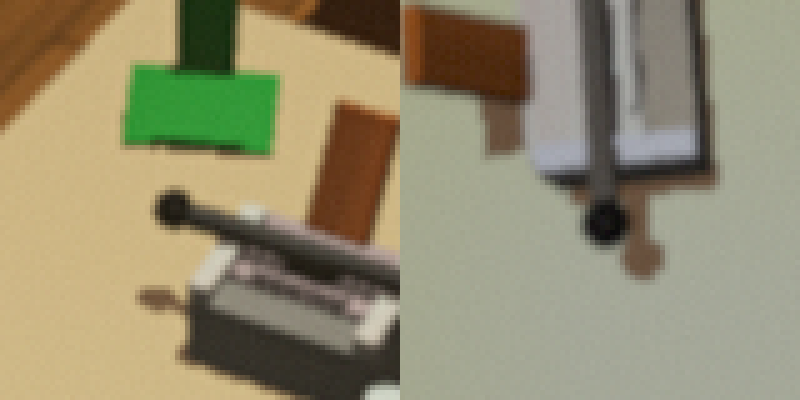

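All keys are needed in every row, so those moves were refused and nothing moved. The picture does confirm the ball at top (245.6,233.8) and scene (324.2,151.2). I'll resend with full rows.

Emit:
carry_out:
  targets:
    - {"x": 0.05, "y": -0.035, "z": 0, "ax": 0, "ay": 0, "az": 0.06, "hand": 1}
    - {"x": 0.1, "y": -0.075, "z": 0, "ax": 0, "ay": 0, "az": 0.12, "hand": 1}
    - {"x": 0.15, "y": -0.115, "z": 0, "ax": 0, "ay": 0, "az": 0.18, "hand": 1}
    - {"x": 0.2, "y": -0.155, "z": 0, "ax": 0, "ay": 0, "az": 0.24, "hand": 1}
    - {"x": 0.25, "y": -0.195, "z": 0, "ax": 0, "ay": 0, "az": 0.287, "hand": 1}

```text
time_s: 0.82
eef_pos: [362.0, 319.5, 231.4]
ee_rot: [0.707, -0.024, 0.707, 0.024]
force: [0.2, 0.6, -0.7]
grip_width: 0.997
```

Emit:
carry_out:
  targets:
    - {"x": 0.04, "y": -0.03, "z": 0, "ax": 0, "ay": 0, "az": 0, "hand": 1}
    - {"x": 0.08, "y": -0.06, "z": -0.02, "ax": 0, "ay": 0, "az": 0, "hand": 1}
    - {"x": 0.115, "y": -0.086, "z": -0.05, "ax": 0, "ay": 0, "az": 0, "hand": 0.5}
    - {"x": 0.115, "y": -0.086, "z": -0.08, "ax": 0, "ay": 0, "az": 0, "hand": 0.5}
    - {"x": 0.115, "y": -0.086, "z": -0.08, "ax": 0, "ay": 0, "az": 0, "hand": 0.5}

```text
time_s: 1.45
eef_pos: [474.8, 234.5, 149.5]
ee_rot: [0.705, -0.023, 0.708, 0.023]
force: [1.0, -0.1, 0.8]
grip_width: 0.747
```

```bash
python3 - <<'E'
from h import *
goto([480.6,231.3,50],frame([0,0,-1],-HX))
E
```

```text
shift m [ 0.006 -0.003 -0.1  ] turn [ 0.001 -0.005  0.001] | 1.45 [474.804 234.457 149.533] 0.7468700483879217
```

Emit:
carry_out:
  targets:
    - {"x": 0, "y": 0, "z": -0.035, "ax": 0, "ay": 0, "az": 0, "hand": 0.5}
    - {"x": 0, "y": 0, "z": -0.07, "ax": 0, "ay": 0, "az": 0, "hand": 0.5}
    - {"x": 0, "y": 0, "z": -0.1, "ax": 0, "ay": 0, "az": 0, "hand": 0.3}
    - {"x": 0, "y": 0, "z": -0.1, "ax": 0, "ay": 0, "az": 0, "hand": 0}
    - {"x": 0, "y": 0, "z": -0.1, "ax": 0, "ay": 0, "az": 0, "hand": -1}
  grip_force: 40

```text
time_s: 2.08
eef_pos: [476.6, 235.4, 53.3]
ee_rot: [0.708, -0.023, 0.706, 0.023]
force: [-0.8, -13.4, 3.2]
grip_width: 0.303
```

Emit:
carry_out:
  targets:
    - {"x": 0, "y": 0, "z": 0, "ax": 0, "ay": 0, "az": 0, "hand": -1}
    - {"x": 0, "y": 0, "z": 0, "ax": 0, "ay": 0, "az": 0, "hand": -1}
    - {"x": 0, "y": 0, "z": 0, "ax": 0, "ay": 0, "az": 0, "hand": -1}

```text
time_s: 2.45
eef_pos: [476.7, 233.9, 53.5]
ee_rot: [0.708, -0.024, 0.706, 0.023]
force: [-0.7, -10.5, 4.2]
grip_width: 0.25
```

```bash
python3 - <<'E'
from h import *
s,r=cur();print(s['eef_pos'],s['force'],s['grip_width'])
for th in np.arange(.12,1.33,.12):
    d=165*(np.cos(th)-1)*-1*HY/1000; print(round(th,2),d[:2],.165*np.sin(th))
E
```

```text
[476.686 233.879  53.47 ] [ -0.689 -10.511   4.229] 0.24973641045447328
0.12 [0.001 0.   ] 0.019752514202671694
0.24 [0.005 0.   ] 0.03922093336047721
0.36 [0.011 0.001] 0.058125248490389844
0.48 [0.019 0.001] 0.07619356396434468
0.6 [0.029 0.002] 0.09316600811018085
0.72 [0.041 0.003] 0.10879847087529307
0.84 [0.055 0.004] 0.12286611479519179
0.96 [0.07  0.005] 0.13516660876966471
1.08 [0.087 0.006] 0.14552303813601636
1.2 [0.105 0.007] 0.15378644918459236
1.32 [0.124 0.008] 0.15983799151951378
```

Emit:
carry_out:
  targets:
    - {"x": 0.003, "y": 0.002, "z": 0.005, "ax": 0, "ay": 0, "az": 0, "hand": -1}
    - {"x": 0.004, "y": 0.002, "z": 0.02, "ax": 0, "ay": 0, "az": 0, "hand": -1}
    - {"x": 0.008, "y": 0.002, "z": 0.039, "ax": 0, "ay": 0, "az": 0, "hand": -1}
    - {"x": 0.014, "y": 0.003, "z": 0.058, "ax": 0, "ay": 0, "az": 0, "hand": -1}
    - {"x": 0.022, "y": 0.003, "z": 0.076, "ax": 0, "ay": 0, "az": 0, "hand": -1}

```text
time_s: 3.08
eef_pos: [498.4, 235.2, 129.1]
ee_rot: [0.707, -0.025, 0.706, 0.021]
force: [4.8, -16.1, -5.7]
grip_width: 0.252
```

Emit:
carry_out:
  targets:
    - {"x": 0.01, "y": 0.001, "z": 0.017, "ax": 0, "ay": 0, "az": 0, "hand": -1}
    - {"x": 0.022, "y": 0.002, "z": 0.033, "ax": 0, "ay": 0, "az": 0, "hand": -1}
    - {"x": 0.036, "y": 0.003, "z": 0.047, "ax": 0, "ay": 0, "az": 0, "hand": -1}
    - {"x": 0.051, "y": 0.004, "z": 0.059, "ax": 0, "ay": 0, "az": 0, "hand": -1}
    - {"x": 0.068, "y": 0.005, "z": 0.069, "ax": 0, "ay": 0, "az": 0, "hand": -1}

```text
time_s: 3.7
eef_pos: [566.5, 238.9, 198.1]
ee_rot: [0.707, -0.025, 0.707, 0.02]
force: [0.6, -21.3, -3.9]
grip_width: 0.254
```

Emit:
carry_out:
  targets:
    - {"x": 0.018, "y": 0.001, "z": 0.008, "ax": 0, "ay": 0, "az": 0, "hand": -1}
    - {"x": 0.036, "y": 0.002, "z": 0.014, "ax": 0, "ay": 0, "az": 0, "hand": -1}
    - {"x": 0.036, "y": 0.002, "z": 0.014, "ax": 0, "ay": 0, "az": 0, "hand": -1}

```text
time_s: 4.08
eef_pos: [603.4, 240.8, 212.0]
ee_rot: [0.707, -0.024, 0.706, 0.02]
force: [1.4, -19.7, -0.9]
grip_width: 0.248
```

```bash
python3 - <<'E'
from h import *
s,r=cur();print(s['eef_pos'],s['force'],s['grip_width'])
im=np.hstack([cv2.resize(viewer.capture(n)[y:y+80,x:x+80],(400,400),interpolation=3) for n,x,y in(("scene",310,100),("top",200,145))]);cv2.imwrite("pics/c.png",im)
E
```

```text
[603.357 240.839 211.992] [  1.431 -19.731  -0.902] 0.2482670295846356
```

View pics/c.png

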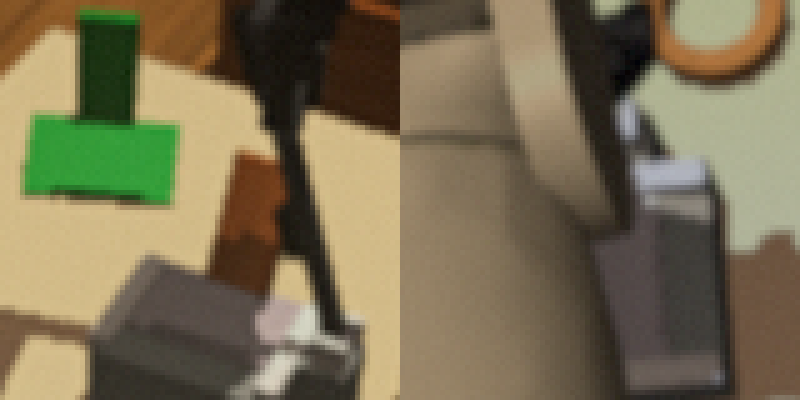

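The bar stands nearly upright in the fingers. I'll relax the side force, release and rise clear.

Emit:
carry_out:
  targets:
    - {"x": 0, "y": -0.004, "z": 0, "ax": 0, "ay": 0, "az": 0, "hand": -1}
    - {"x": 0, "y": -0.004, "z": 0, "ax": 0, "ay": 0, "az": 0, "hand": 0}
    - {"x": 0, "y": -0.004, "z": 0, "ax": 0, "ay": 0, "az": 0, "hand": 0.3}
    - {"x": 0, "y": -0.004, "z": 0.02, "ax": 0, "ay": 0, "az": 0, "hand": 0.5}
    - {"x": 0, "y": -0.004, "z": 0.06, "ax": 0, "ay": 0, "az": 0, "hand": 0.5}

```text
time_s: 4.8
eef_pos: [601.1, 241.2, 270.3]
ee_rot: [0.706, -0.023, 0.708, 0.023]
force: [0.3, 0.3, -0.3]
grip_width: 0.749
```

Emit:
carry_out:
  targets:
    - {"x": 0, "y": 0.0, "z": 0.03, "ax": 0, "ay": 0, "az": 0, "hand": 0.5}
    - {"x": -0.02, "y": 0.04, "z": 0.03, "ax": -0.1, "ay": 0, "az": 0, "hand": 0.3}
    - {"x": -0.04, "y": 0.08, "z": 0.03, "ax": -0.25, "ay": -0.02, "az": 0, "hand": 0.2}
    - {"x": -0.05, "y": 0.1, "z": 0.02, "ax": -0.4, "ay": -0.03, "az": 0, "hand": 0.2}
    - {"x": -0.05, "y": 0.1, "z": 0, "ax": -0.523, "ay": -0.034, "az": 0, "hand": 0.2}

```text
time_s: 5.42
eef_pos: [550.5, 343.6, 271.4]
ee_rot: [0.69, -0.207, 0.675, -0.161]
force: [1.6, 0.2, -0.7]
grip_width: 0.601
```

```bash
python3 - <<'E'
from h import *
g=np.array([564,297.2,92]); x=.5*HX+[0,0,-.866];n=.866*HX+[0,0,.5]
# grasp 8mm up the handle from grip site, TCP 19 mm beyond the grasp point
goto(g-8*x+19*x,frame(x,-n))
goto(g-68*x+19*x,frame(x,-n))
print(x)
im=np.hstack([cv2.resize(viewer.capture(n)[y:y+80,x:x+80],(400,400),interpolation=3) for n,x,y in(("scene",310,100),("top",190,145))]);cv2.imwrite("pics/d.png",im)
E
```

```text
shift m [ 0.014 -0.052 -0.189] turn [ 0.003  0.003 -0.004] | 5.425 [550.497 343.619 271.358] 0.6006358486151158
shift m [ 0.012 -0.022 -0.137] turn [ 0.003  0.003 -0.004] | 5.425 [550.497 343.619 271.358] 0.6006358486151158
[ 0.032 -0.499 -0.866]
```

View pics/d.png

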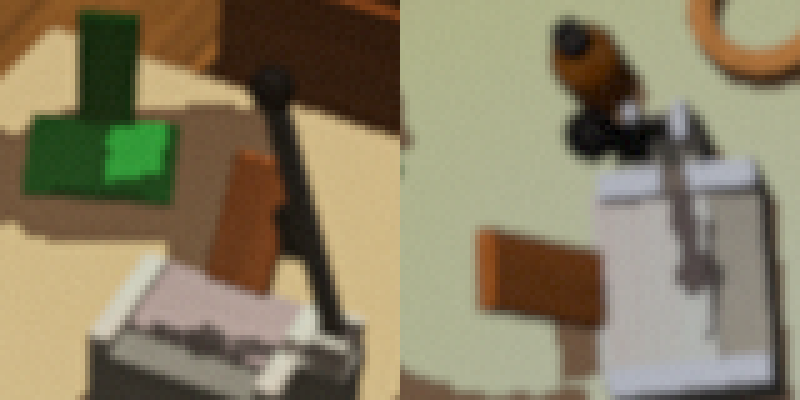

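Bar up with the ball clear at scene (363,118). The handle is free, with its end at top (207,199). Going down on the handle.

Emit:
carry_out:
  targets:
    - {"x": 0.006, "y": -0.01, "z": -0.05, "ax": 0.003, "ay": 0.003, "az": -0.004, "hand": 0.2}
    - {"x": 0.012, "y": -0.022, "z": -0.1, "ax": 0.003, "ay": 0.003, "az": -0.004, "hand": 0.2}
    - {"x": 0.012, "y": -0.022, "z": -0.137, "ax": 0.003, "ay": 0.003, "az": -0.004, "hand": 0.2}
    - {"x": 0.013, "y": -0.037, "z": -0.163, "ax": 0.003, "ay": 0.003, "az": -0.004, "hand": 0.2}
    - {"x": 0.014, "y": -0.052, "z": -0.189, "ax": 0.003, "ay": 0.003, "az": -0.004, "hand": 0.2}

```text
time_s: 6.15
eef_pos: [566.5, 288.2, 82.1]
ee_rot: [0.688, -0.201, 0.678, -0.161]
force: [1.3, -0.8, -0.2]
grip_width: 0.597
```

Emit:
carry_out:
  targets:
    - {"x": 0, "y": 0, "z": 0, "ax": 0, "ay": 0, "az": 0, "hand": 0.2}
    - {"x": 0, "y": 0, "z": 0, "ax": 0, "ay": 0, "az": 0, "hand": 0}

```text
time_s: 6.4
eef_pos: [566.6, 289.5, 83.5]
ee_rot: [0.689, -0.202, 0.678, -0.161]
force: [-0.3, 0.0, -0.4]
grip_width: 0.499
```

```bash
python3 - <<'E'
from h import *
g=np.array([564,297.2,92]); x=.5*HX+[0,0,-.866];n=.866*HX+[0,0,.5]
goto(g-8*x+19*x,frame(x,-n)); print(cur()[0]['force'])
E
```

```text
shift m [-0.002  0.002 -0.001] turn [-0.005 -0.     0.005] | 6.4 [566.619 289.463  83.529] 0.4985284381751656
[-0.348  0.037 -0.437]
```

Emit:
carry_out:
  targets:
    - {"x": -0.002, "y": 0.002, "z": 0, "ax": 0, "ay": 0, "az": 0, "hand": -0.4}
    - {"x": -0.002, "y": 0.002, "z": 0, "ax": 0, "ay": 0, "az": 0, "hand": -0.6}
    - {"x": -0.002, "y": 0.002, "z": 0, "ax": 0, "ay": 0, "az": 0, "hand": -1}
    - {"x": -0.002, "y": 0.002, "z": 0, "ax": 0, "ay": 0, "az": 0, "hand": -1}
    - {"x": -0.002, "y": 0.002, "z": 0, "ax": 0, "ay": 0, "az": 0, "hand": -1}
  grip_force: 30

```text
time_s: 7.02
eef_pos: [563.8, 291.9, 81.6]
ee_rot: [0.688, -0.203, 0.678, -0.16]
force: [-1.1, 5.8, 1.8]
grip_width: 0.134
```

Emit:
carry_out:
  targets:
    - {"x": 0, "y": 0, "z": 0, "ax": 0, "ay": 0, "az": 0, "hand": -1}
    - {"x": 0, "y": 0, "z": 0, "ax": 0, "ay": 0, "az": 0, "hand": -1}
  grip_force: 90

```text
time_s: 7.28
eef_pos: [563.7, 292.0, 81.6]
ee_rot: [0.688, -0.203, 0.678, -0.16]
force: [-0.5, 6.1, 1.3]
grip_width: 0.129
```

```bash
python3 - <<'E'
from h import *
s,r=cur();print(s['eef_pos'],s['force'],s['wrist_torque'],s['grip_width'],r.as_matrix())
E
```

```text
[563.717 291.998  81.632] [-0.475  6.135  1.275] [ 1.101  0.016 -0.27 ] 0.12854236599499688 [[ 0.029 -0.054  0.998]
 [-0.495  0.867  0.061]
 [-0.868 -0.496 -0.002]]
```

Emit:
carry_out:
  targets:
    - {"x": -0.001, "y": 0.008, "z": 0.001, "ax": 0, "ay": 0, "az": 0, "hand": -1}
    - {"x": -0.001, "y": 0.018, "z": 0.001, "ax": 0, "ay": 0, "az": 0, "hand": -1}
    - {"x": -0.002, "y": 0.028, "z": 0.001, "ax": 0, "ay": 0, "az": 0, "hand": -1}

```text
time_s: 7.65
eef_pos: [561.6, 319.7, 81.9]
ee_rot: [0.687, -0.203, 0.678, -0.161]
force: [0.3, -0.5, -2.2]
grip_width: 0.128
```

Sliding freely.

Emit:
carry_out:
  targets:
    - {"x": -0.001, "y": 0.012, "z": 0, "ax": 0, "ay": 0, "az": 0, "hand": -1}
    - {"x": -0.002, "y": 0.024, "z": 0, "ax": 0, "ay": 0, "az": 0, "hand": -1}
    - {"x": -0.002, "y": 0.036, "z": 0, "ax": 0, "ay": 0, "az": 0, "hand": -1}
    - {"x": -0.003, "y": 0.046, "z": 0, "ax": 0, "ay": 0, "az": 0, "hand": -1}
    - {"x": -0.003, "y": 0.046, "z": 0, "ax": 0, "ay": 0, "az": 0, "hand": -1}

```text
time_s: 8.28
eef_pos: [558.4, 365.7, 82.0]
ee_rot: [0.688, -0.204, 0.678, -0.161]
force: [-0.3, 0.1, -3.3]
grip_width: 0.128
```

```bash
python3 - <<'E'
from h import *
s,r=cur();print(s['eef_pos'],s['force'],s['wrist_torque'],s['grip_width'],r.as_matrix()[:,0])
im=np.hstack([cv2.resize(viewer.capture(n)[y:y+80,x:x+80],(400,400),interpolation=3) for n,x,y in(("scene",300,100),("top",190,145))]);cv2.imwrite("pics/e.png",im)
E
```

```text
[558.449 365.739  82.036] [-0.271  0.106 -3.296] [0.555 0.084 0.003] 0.1281661004691439 [ 0.028 -0.497 -0.867]
```

View pics/e.png

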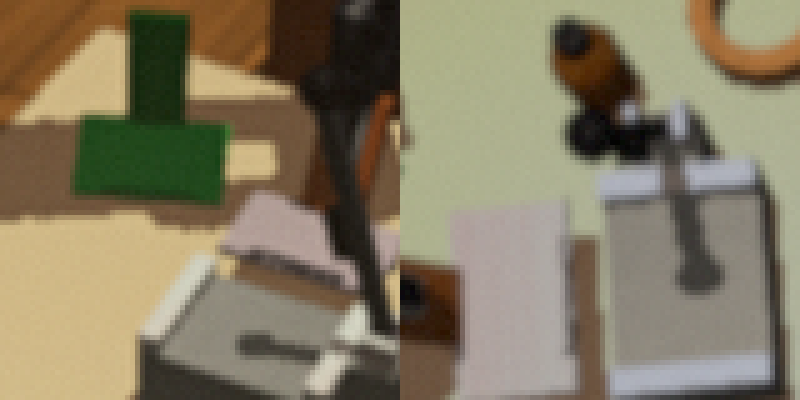

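Rake is free of the holder and hanging level: sole at top (218,204), weight reads 3.3 N. Next I'll go around the raised bar towards the tray.

Emit:
carry_out:
  targets:
    - {"x": -0.01, "y": 0, "z": 0.03, "ax": 0, "ay": 0, "az": 0, "hand": -1}
    - {"x": -0.03, "y": 0, "z": 0.06, "ax": 0, "ay": 0, "az": 0, "hand": -1}
    - {"x": -0.06, "y": -0.01, "z": 0.08, "ax": 0, "ay": 0, "az": 0, "hand": -1}
    - {"x": -0.08, "y": -0.04, "z": 0.08, "ax": 0, "ay": 0, "az": 0, "hand": -1}
    - {"x": -0.085, "y": -0.08, "z": 0.08, "ax": 0, "ay": 0, "az": 0, "hand": -1}

```text
time_s: 9.0
eef_pos: [472.7, 284.2, 162.8]
ee_rot: [0.688, -0.203, 0.678, -0.16]
force: [0.9, -0.5, -2.3]
grip_width: 0.13
```

Emit:
carry_out:
  targets:
    - {"x": 0, "y": -0.05, "z": 0, "ax": 0, "ay": 0, "az": -0.02, "hand": -1}
    - {"x": 0, "y": -0.1, "z": 0, "ax": 0, "ay": 0, "az": -0.05, "hand": -1}
    - {"x": 0, "y": -0.15, "z": 0, "ax": 0, "ay": 0, "az": -0.07, "hand": -1}
    - {"x": 0, "y": -0.2, "z": 0, "ax": 0, "ay": 0, "az": -0.1, "hand": -1}
    - {"x": 0.005, "y": -0.25, "z": 0, "ax": 0, "ay": 0, "az": -0.123, "hand": -1}

```text
time_s: 9.62
eef_pos: [478.3, 33.1, 162.7]
ee_rot: [0.676, -0.161, 0.689, -0.203]
force: [0.1, -0.2, -2.4]
grip_width: 0.126
```

Emit:
carry_out:
  targets:
    - {"x": 0.015, "y": -0.05, "z": 0, "ax": 0, "ay": 0, "az": 0, "hand": -1}
    - {"x": 0.03, "y": -0.1, "z": 0, "ax": 0, "ay": 0, "az": 0, "hand": -1}
    - {"x": 0.045, "y": -0.15, "z": 0, "ax": 0, "ay": 0, "az": 0, "hand": -1}
    - {"x": 0.06, "y": -0.2, "z": 0, "ax": 0, "ay": 0, "az": 0, "hand": -1}
    - {"x": 0.067, "y": -0.25, "z": 0, "ax": 0, "ay": 0, "az": 0, "hand": -1}

```text
time_s: 10.25
eef_pos: [545.6, -217.1, 162.5]
ee_rot: [0.676, -0.161, 0.69, -0.203]
force: [0.5, 0.2, -2.5]
grip_width: 0.129
```

Emit:
carry_out:
  targets:
    - {"x": 0, "y": -0.05, "z": -0.02, "ax": 0, "ay": 0, "az": 0, "hand": -1}
    - {"x": 0, "y": -0.085, "z": -0.04, "ax": 0, "ay": 0, "az": 0, "hand": -1}
    - {"x": 0, "y": -0.085, "z": -0.05, "ax": 0, "ay": 0, "az": 0, "hand": -1}
    - {"x": 0, "y": -0.085, "z": -0.05, "ax": 0, "ay": 0, "az": 0, "hand": -1}

```text
time_s: 10.75
eef_pos: [545.1, -299.5, 111.7]
ee_rot: [0.676, -0.161, 0.69, -0.203]
force: [-0.5, 0.2, -3.1]
grip_width: 0.131
```

```bash
cat >> h.py <<'E'
TX=np.array([-.062,-.998,0]);TX/=np.linalg.norm(TX);TY=np.array([-TX[1],TX[0],0]);TC=np.array([549,-245.7,0])
E
python3 - <<'E'
from h import *
x=.5*TX+[0,0,-.866];n=.866*TX+[0,0,.5]
goto([545.7,-299.1,71.5],frame(x,-n)); s,r=cur();print(r.as_matrix(),s['force'])
print([onz('top',((u-400)/5+190-.4,v/5+145-.4),55) for u,v in[(452,213),(460,397),(567,201),(579,391)]])
im=np.hstack([cv2.resize(viewer.capture(n)[y:y+80,x:x+80],(400,400),interpolation=3) for n,x,y in(("scene",205,250),("top",395,165))]);cv2.imwrite("pics/f.png",im)
E
```

```text
shift m [ 0.001  0.    -0.04 ] turn [-0.004 -0.004  0.   ] | 10.75 [ 545.129 -299.524  111.71 ] 0.13124906518270585
[[-0.035  0.052  0.998]
 [-0.496  0.866 -0.062]
 [-0.868 -0.497 -0.005]] [-0.523  0.204 -3.136]
[array([608.71 , 349.017,  55.   ]), array([513.154, 344.217,  55.   ]), array([611.528, 290.382,  55.   ]), array([512.612, 284.806,  55.   ])]
```

View pics/f.png

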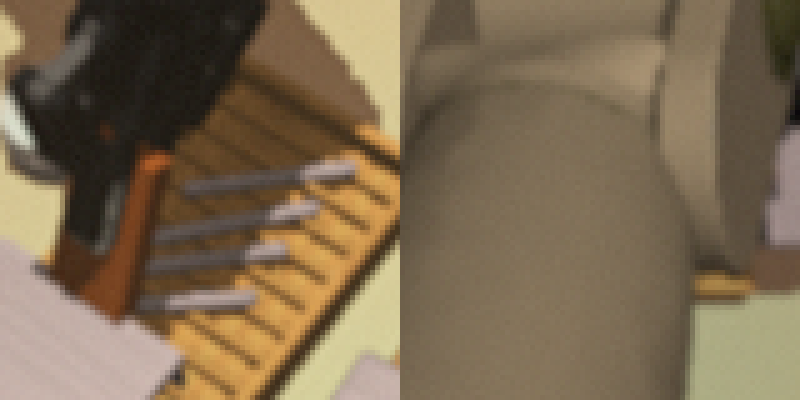

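Rods sit untouched under the gripper. The comb's far end shows at scene pixel about (240,325). I'll check that against the model before lowering.

```bash
python3 - <<'E'
from h import *
p=np.array([545.1,-299.5,111.7])
for dz in(55.6,31.6): print(proj('scene',p+17.5*TX+46*TY-[0,0,dz]),proj('scene',p+17.5*TX+50*TY-[0,0,dz]))
print(proj('scene',p+75.5*TX+50*TY-[0,0,31.6]))
E
```

```text
[[241.038 326.455]] [[242.529 327.447]]
[[239.265 321.068]] [[240.784 322.071]]
[[221.126 345.742]]
```

Emit:
carry_out:
  targets:
    - {"x": 0.0, "y": 0, "z": -0.01, "ax": 0, "ay": 0, "az": 0, "hand": -1}
    - {"x": 0.0, "y": 0, "z": -0.02, "ax": 0, "ay": 0, "az": 0, "hand": -1}
    - {"x": 0, "y": 0, "z": -0.026, "ax": 0, "ay": 0, "az": 0, "hand": -1}

```text
time_s: 11.22
eef_pos: [545.5, -299.7, 85.3]
ee_rot: [0.676, -0.161, 0.69, -0.202]
force: [0.8, 0.0, -2.0]
grip_width: 0.136
```

Emit:
carry_out:
  targets:
    - {"x": 0.0, "y": 0, "z": -0.005, "ax": 0, "ay": 0, "az": 0, "hand": -1}
    - {"x": 0.0, "y": 0, "z": -0.01, "ax": 0, "ay": 0, "az": 0, "hand": -1}
    - {"x": 0, "y": 0, "z": -0.014, "ax": 0, "ay": 0, "az": 0, "hand": -1}
    - {"x": 0, "y": 0, "z": -0.014, "ax": 0, "ay": 0, "az": 0, "hand": -1}

```text
time_s: 11.72
eef_pos: [545.6, -300.0, 72.0]
ee_rot: [0.676, -0.161, 0.69, -0.203]
force: [-0.1, -0.2, -2.6]
grip_width: 0.129
```

```bash
python3 - <<'E'
from h import *
s,r=cur();print(s['eef_pos'],s['force'],s['wrist_torque'],r.as_matrix())
E
```

```text
[ 545.631 -299.984   71.998] [-0.14  -0.249 -2.57 ] [ 0.573 -0.05  -0.018] [[-0.034  0.052  0.998]
 [-0.496  0.866 -0.062]
 [-0.867 -0.498 -0.003]]
```

No contact, with the tips about 16 mm up. Starting the comb pass towards tray -x (world +y).

Emit:
carry_out:
  targets:
    - {"x": 0.0003, "y": 0.004, "z": -0.0005, "ax": 0, "ay": 0, "az": 0, "hand": -1}
    - {"x": 0.0005, "y": 0.008, "z": -0.0005, "ax": 0, "ay": 0, "az": 0, "hand": -1}
    - {"x": 0.0007, "y": 0.012, "z": -0.0005, "ax": 0, "ay": 0, "az": 0, "hand": -1}
    - {"x": 0.001, "y": 0.016, "z": -0.0005, "ax": 0, "ay": 0, "az": 0, "hand": -1}
    - {"x": 0.0012, "y": 0.02, "z": -0.0005, "ax": 0, "ay": 0, "az": 0, "hand": -1}

```text
time_s: 12.35
eef_pos: [546.9, -279.7, 71.8]
ee_rot: [0.676, -0.161, 0.69, -0.203]
force: [-0.2, 0.0, -2.7]
grip_width: 0.123
```

Emit:
carry_out:
  targets:
    - {"x": 0.0003, "y": 0.004, "z": 0, "ax": 0, "ay": 0, "az": 0, "hand": -1}
    - {"x": 0.0005, "y": 0.008, "z": 0, "ax": 0, "ay": 0, "az": 0, "hand": -1}
    - {"x": 0.0007, "y": 0.012, "z": 0, "ax": 0, "ay": 0, "az": 0, "hand": -1}
    - {"x": 0.001, "y": 0.016, "z": 0, "ax": 0, "ay": 0, "az": 0, "hand": -1}
    - {"x": 0.0012, "y": 0.02, "z": 0, "ax": 0, "ay": 0, "az": 0, "hand": -1}

```text
time_s: 12.98
eef_pos: [548.1, -259.8, 71.8]
ee_rot: [0.676, -0.161, 0.69, -0.203]
force: [0.3, 0.6, -2.0]
grip_width: 0.126
```

Emit:
carry_out:
  targets:
    - {"x": 0.0003, "y": 0.004, "z": 0, "ax": 0, "ay": 0, "az": 0, "hand": -1}
    - {"x": 0.0005, "y": 0.008, "z": 0, "ax": 0, "ay": 0, "az": 0, "hand": -1}
    - {"x": 0.0007, "y": 0.012, "z": 0, "ax": 0, "ay": 0, "az": 0, "hand": -1}
    - {"x": 0.001, "y": 0.016, "z": 0, "ax": 0, "ay": 0, "az": 0, "hand": -1}
    - {"x": 0.0012, "y": 0.02, "z": 0, "ax": 0, "ay": 0, "az": 0, "hand": -1}

```text
time_s: 13.6
eef_pos: [549.2, -239.6, 71.6]
ee_rot: [0.676, -0.161, 0.69, -0.203]
force: [0.6, 0.2, -2.6]
grip_width: 0.126
```

```bash
python3 - <<'E'
from h import *
s,r=cur();p=s['eef_pos'];print(p,s['force'],s['wrist_torque'],'comb tray x,y',(p-TC)@TX+17.5,(p-TC)@TY)
im=np.hstack([cv2.resize(viewer.capture(n)[y:y+80,x:x+80],(400,400),interpolation=3) for n,x,y in(("scene",205,255),("top",395,165))]);cv2.imwrite("pics/g.png",im)
E
```

```text
[ 549.239 -239.576   71.553] [ 0.609  0.203 -2.558] [ 0.592 -0.102  0.007] comb tray x,y 11.37328357971329 -0.14142745674873067
```

View pics/g.png

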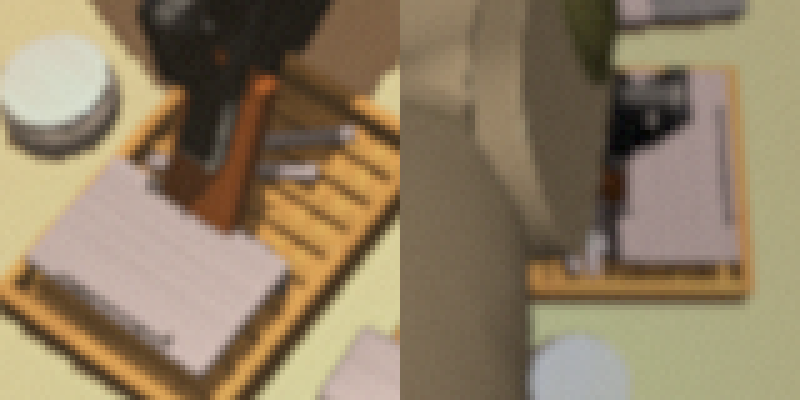

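Rods are turning ahead of the comb, with near ends at scene crop (155,160). Continuing the pass.

Emit:
carry_out:
  targets:
    - {"x": 0.0003, "y": 0.004, "z": 0, "ax": 0, "ay": 0, "az": 0, "hand": -1}
    - {"x": 0.0005, "y": 0.008, "z": 0, "ax": 0, "ay": 0, "az": 0, "hand": -1}
    - {"x": 0.0007, "y": 0.012, "z": 0, "ax": 0, "ay": 0, "az": 0, "hand": -1}
    - {"x": 0.001, "y": 0.016, "z": 0, "ax": 0, "ay": 0, "az": 0, "hand": -1}
    - {"x": 0.0012, "y": 0.02, "z": 0, "ax": 0, "ay": 0, "az": 0, "hand": -1}

```text
time_s: 14.32
eef_pos: [551.0, -220.4, 73.3]
ee_rot: [0.677, -0.161, 0.689, -0.204]
force: [0.2, -0.7, -3.4]
grip_width: 0.131
```

Emit:
carry_out:
  targets:
    - {"x": 0.0003, "y": 0.004, "z": 0, "ax": 0, "ay": 0, "az": 0, "hand": -1}
    - {"x": 0.0005, "y": 0.008, "z": 0, "ax": 0, "ay": 0, "az": 0, "hand": -1}
    - {"x": 0.0007, "y": 0.012, "z": 0, "ax": 0, "ay": 0, "az": 0, "hand": -1}
    - {"x": 0.001, "y": 0.016, "z": 0, "ax": 0, "ay": 0, "az": 0, "hand": -1}
    - {"x": 0.0012, "y": 0.02, "z": 0, "ax": 0, "ay": 0, "az": 0, "hand": -1}

```text
time_s: 14.95
eef_pos: [551.7, -199.7, 71.7]
ee_rot: [0.676, -0.161, 0.69, -0.203]
force: [0.2, -0.2, -3.2]
grip_width: 0.131
```

Emit:
carry_out:
  targets:
    - {"x": 0.0003, "y": 0.004, "z": 0, "ax": 0, "ay": 0, "az": 0, "hand": -1}
    - {"x": 0.0005, "y": 0.008, "z": 0, "ax": 0, "ay": 0, "az": 0, "hand": -1}
    - {"x": 0.0007, "y": 0.012, "z": 0, "ax": 0, "ay": 0, "az": 0, "hand": -1}
    - {"x": 0.001, "y": 0.016, "z": 0, "ax": 0, "ay": 0, "az": 0, "hand": -1}
    - {"x": 0.0012, "y": 0.02, "z": 0, "ax": 0, "ay": 0, "az": 0, "hand": -1}

```text
time_s: 15.58
eef_pos: [553.0, -179.8, 71.8]
ee_rot: [0.676, -0.161, 0.69, -0.203]
force: [1.1, -0.3, -2.7]
grip_width: 0.129
```

Emit:
carry_out:
  targets:
    - {"x": 0.0003, "y": 0.004, "z": 0, "ax": 0, "ay": 0, "az": 0, "hand": -1}
    - {"x": 0.0005, "y": 0.008, "z": 0, "ax": 0, "ay": 0, "az": 0, "hand": -1}
    - {"x": 0.0007, "y": 0.012, "z": 0, "ax": 0, "ay": 0, "az": 0, "hand": -1}
    - {"x": 0.001, "y": 0.016, "z": 0, "ax": 0, "ay": 0, "az": 0, "hand": -1}
    - {"x": 0.001, "y": 0.017, "z": 0, "ax": 0, "ay": 0, "az": 0, "hand": -1}

```text
time_s: 16.2
eef_pos: [554.0, -162.7, 71.8]
ee_rot: [0.676, -0.161, 0.69, -0.203]
force: [-0.0, 0.3, -1.7]
grip_width: 0.131
```

```bash
python3 - <<'E'
from h import *
s,r=cur();p=s['eef_pos'];print(p,s['force'],s['wrist_torque'],'comb tray x,y',(p-TC)@TX+17.5,(p-TC)@TY)
E
```

```text
[ 554.003 -162.748   71.803] [-0.022  0.296 -1.663] [ 0.573 -0.05   0.013] comb tray x,y -65.6021240683038 -0.15025331335383768
```

Emit:
carry_out:
  targets:
    - {"x": 0, "y": 0, "z": 0.03, "ax": 0, "ay": 0, "az": 0, "hand": -1}
    - {"x": 0, "y": 0, "z": 0.06, "ax": 0, "ay": 0, "az": 0, "hand": -1}
    - {"x": -0.01, "y": 0.03, "z": 0.085, "ax": 0, "ay": 0, "az": 0, "hand": -1}
    - {"x": -0.02, "y": 0.08, "z": 0.09, "ax": 0, "ay": 0, "az": 0, "hand": -1}
    - {"x": -0.03, "y": 0.13, "z": 0.09, "ax": 0, "ay": 0, "az": 0, "hand": -1}

```text
time_s: 16.82
eef_pos: [523.7, -31.9, 162.5]
ee_rot: [0.677, -0.161, 0.689, -0.203]
force: [-0.4, 0.8, -2.9]
grip_width: 0.131
```

Emit:
carry_out:
  targets:
    - {"x": 0, "y": 0.04, "z": 0, "ax": 0, "ay": 0, "az": 0, "hand": -1}
    - {"x": 0, "y": 0.08, "z": 0, "ax": 0, "ay": 0, "az": 0, "hand": -1}
    - {"x": 0, "y": 0.11, "z": 0, "ax": 0, "ay": 0, "az": 0, "hand": -1}
    - {"x": 0, "y": 0.13, "z": 0, "ax": 0, "ay": 0, "az": 0, "hand": -1}
    - {"x": 0, "y": 0.13, "z": 0, "ax": 0, "ay": 0, "az": 0, "hand": -1}

```text
time_s: 17.45
eef_pos: [524.0, 97.7, 161.7]
ee_rot: [0.676, -0.162, 0.689, -0.202]
force: [-0.0, -0.1, -2.5]
grip_width: 0.129
```

```bash
python3 - <<'E'
from h import *
s,r=cur();print(s['eef_pos'],s['force'])
a=viewer.capture("scene");t=viewer.capture("top");cv2.imwrite("pics/s1.png",a);cv2.imwrite("pics/t1.png",t)
c=lambda im,x,y,w,h,W,H:cv2.resize(im[y:y+h,x:x+w],(W,H),interpolation=3)
cv2.imwrite("pics/h.png",np.vstack([np.hstack([c(a,202,255,100,75,400,300),c(t,392,170,80,60,400,300)]),np.hstack([c(a,262,180,100,75,400,300),c(t,285,150,100,75,400,300)])]))
E
```

```text
[524.01   97.657 161.69 ] [-0.046 -0.051 -2.536]
```

View pics/h.png

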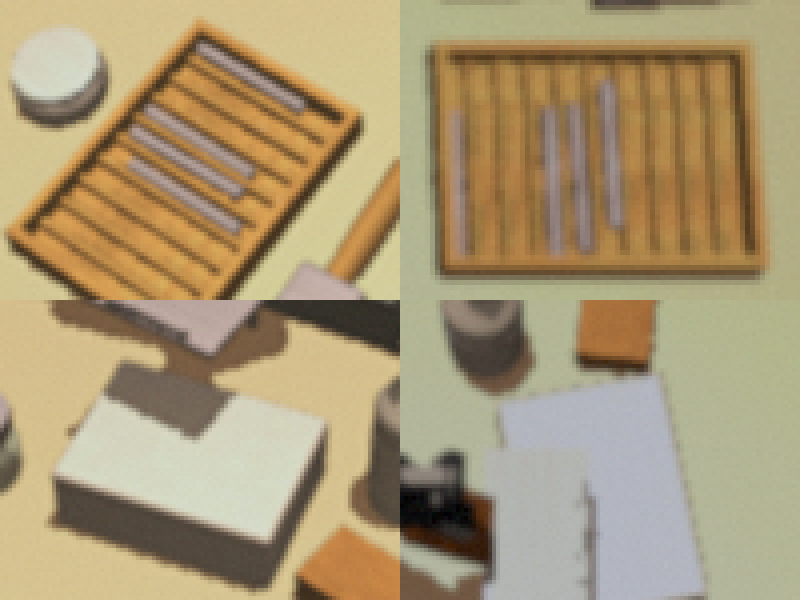

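All four rods now lie along the grooves (top crop x of about 458, 552, 580 and 612). I'll check heights and groove centres numerically, and get the foam edges.

```bash
python3 - <<'E'
from h import *
B=lambda x,y:((x-400)/5+392-.4,y/5+170-.4); D=lambda x,y:(x/4+202-.4,y/4+255-.4)
top=dict(A=[(456,115),(461,252)],B=[(548,108),(556,252)],C=[(574,105),(585,247)],D=[(606,85),(617,225)])
sc=dict(A=[(303,103),(200,45)],B=[(251,171),(150,110)],C=[(241,189),(134,131)],D=[(239,228),(130,165)])
f=lambda w:np.array([(w-TC)@TX,(w-TC)@TY])
for k in top:
    o=[]
    for z in(11,18.5):
        a=np.array([f(onz('top',B(*p),z)) for p in top[k]]);b=np.array([f(onz('scene',D(*p),z)) for p in sc[k]])
        o+=[z,a.mean(0),'ang',(a[0]-a[1])[0]/80,b.mean(0),'ang',(b[0]-b[1])[0]/80]
    print(k,*o)
# ridge/wall refs: tray corners (outer top, z24) in both views via current assumptions
for n,fn,ps in(('top',B,[(432,42),(752,42),(768,263),(442,263)]),('scene',D,[(200,20),(362,115),(8,235)])):
    print(n,[f(onz(n,fn(*p),24)) for p in ps])
E_=lambda x,y:(x/4+262-.4,(y-300)/4+180-.4);F=lambda x,y:((x-400)/4+285-.4,(y-300)/4+150-.4)
print('foam scene',[onz('scene',E_(*p),55)[:2] for p in[(120,360),(327,420),(275,543),(53,477)]])
print('foam top',[onz('top',F(*p),55)[:2] for p in[(500,403),(660,376),(704,592)]])
E
```

```text
A 11 [-71.293 -16.563] ang 0.005927490879914466 [-76.309 -16.536] ang -0.01581543410939279 18.5 [-72.811 -18.16 ] ang 0.005884365232065569 [-72.945 -12.858] ang -0.01567375870989398
B 11 [-21.83  -14.555] ang -0.0017882865856203357 [-24.538 -13.373] ang -0.006231225003660334 18.5 [-23.707 -16.166] ang -0.0017752758498623677 [-21.638  -9.724] ang -0.0061754053982250754
C 11 [ -7.189 -12.376] ang -0.019366776733138424 [-10.551 -11.509] ang -0.053435690058746134 18.5 [ -9.173 -14.003] ang -0.019225873134925298 [-7.776 -7.876] ang -0.05295701064443149
D 11 [10.395 -0.972] ang -0.016665421713515503 [8.359 2.005] ang -0.036338823831349155 18.5 [ 8.284 -2.683] ang -0.01654417190940267 [10.964  5.516] ang -0.03601329894546581
top [array([-84.738,  56.984]), array([84.821, 57.298]), array([ 84.23 , -61.316]), array([-84.219, -61.611])]
scene [array([-83.877, -59.932]), array([-83.157,  61.756]), array([ 83.268, -57.971])]
foam scene [array([480.47 ,  50.154]), array([626.98 ,  69.752]), array([644.97 , -34.577]), array([497.803, -56.837])]
foam top [array([623.315,  68.045]), array([635.21 , -35.977]), array([492.729, -52.972])]
```

Rods sit at the groove centres (tray x of about -72, -24, -8 and +8) and are low and aligned. Now placing on the foam with the comb over its left edge.

```bash
cat >> h.py <<'E'
FX=np.array([.131,-.991,0]);FX/=np.linalg.norm(FX);FC=np.array([559.8,7.2,0])
E
python3 - <<'E'
from h import *
x=.5*FX+[0,0,-.866];n=.866*FX+[0,0,.5]
for z in (130,87): goto(FC-79.5*FX+[0,0,z],frame(x,-n))
E
```

```text
shift m [ 0.025 -0.01  -0.032] turn [-0.002 -0.003  0.194] | 17.55 [523.975  96.322 161.756] 0.12476739759882834
shift m [ 0.025 -0.01  -0.075] turn [-0.002 -0.003  0.194] | 17.55 [523.975  96.322 161.756] 0.12476739759882834
```

Emit:
carry_out:
  targets:
    - {"x": 0.005, "y": -0.002, "z": 0, "ax": 0, "ay": 0, "az": 0.05, "hand": -1}
    - {"x": 0.01, "y": -0.005, "z": 0, "ax": 0, "ay": 0, "az": 0.1, "hand": -1}
    - {"x": 0.02, "y": -0.008, "z": -0.01, "ax": 0, "ay": 0, "az": 0.15, "hand": -1}
    - {"x": 0.025, "y": -0.01, "z": -0.03, "ax": 0, "ay": 0, "az": 0.194, "hand": -1}
    - {"x": 0.025, "y": -0.01, "z": -0.045, "ax": 0, "ay": 0, "az": 0.194, "hand": -1}

```text
time_s: 18.18
eef_pos: [548.7, 85.8, 116.1]
ee_rot: [0.692, -0.227, 0.671, -0.137]
force: [-0.1, 0.1, -2.0]
grip_width: 0.131
```

Emit:
carry_out:
  targets:
    - {"x": 0, "y": 0, "z": -0.01, "ax": 0, "ay": 0, "az": 0, "hand": -1}
    - {"x": 0, "y": 0, "z": -0.02, "ax": 0, "ay": 0, "az": 0, "hand": -1}
    - {"x": 0, "y": 0, "z": -0.02, "ax": 0, "ay": 0, "az": 0, "hand": -1}

```text
time_s: 18.55
eef_pos: [548.7, 86.9, 96.2]
ee_rot: [0.692, -0.227, 0.671, -0.136]
force: [-1.0, -0.0, -2.1]
grip_width: 0.127
```

```bash
python3 - <<'E'
from h import *
x=.5*FX+[0,0,-.866];n=.866*FX+[0,0,.5]
goto(FC-79.5*FX+[0,0,87],frame(x,-n)); print(cur()[0]['force'])
a=viewer.capture("scene");t=viewer.capture("top")
c=lambda im,x,y,w,h,W,H:cv2.resize(im[y:y+h,x:x+w],(W,H),interpolation=3)
cv2.imwrite("pics/i.png",np.hstack([c(a,262,170,80,80,400,400),c(t,285,150,80,80,400,400)]))
E
```

```text
shift m [ 0.001 -0.001 -0.009] turn [-0.002 -0.004 -0.   ] | 18.55 [548.678  86.901  96.232] 0.1269585943350951
[-0.97  -0.029 -2.116]
```

View pics/i.png

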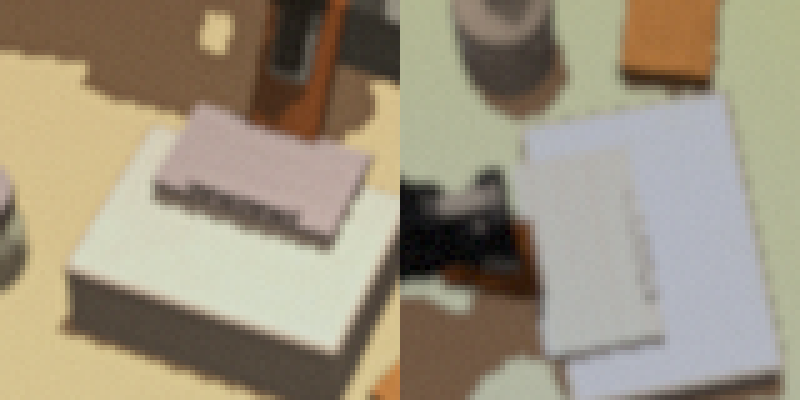

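Sole is aligned over the foam, with the comb already beside its left edge at top (312,200) and no contact force. Lowering the rest.

Emit:
carry_out:
  targets:
    - {"x": 0, "y": 0, "z": -0.003, "ax": 0, "ay": 0, "az": 0, "hand": -1}
    - {"x": 0, "y": 0, "z": -0.006, "ax": 0, "ay": 0, "az": 0, "hand": -1}
    - {"x": 0, "y": 0, "z": -0.008, "ax": 0, "ay": 0, "az": 0, "hand": -1}
    - {"x": 0, "y": 0, "z": -0.009, "ax": 0, "ay": 0, "az": 0, "hand": -1}
    - {"x": 0, "y": 0, "z": -0.009, "ax": 0, "ay": 0, "az": 0, "hand": -1}

```text
time_s: 19.27
eef_pos: [548.9, 87.0, 87.8]
ee_rot: [0.693, -0.227, 0.671, -0.136]
force: [0.4, -0.1, -3.0]
grip_width: 0.129
```

Emit:
carry_out:
  targets:
    - {"x": 0, "y": 0, "z": -0.001, "ax": 0, "ay": 0, "az": 0, "hand": -1}
    - {"x": 0, "y": 0, "z": -0.002, "ax": 0, "ay": 0, "az": 0, "hand": -1}
    - {"x": 0, "y": 0, "z": -0.002, "ax": 0, "ay": 0, "az": 0, "hand": -1}

```text
time_s: 19.65
eef_pos: [549.0, 87.1, 86.2]
ee_rot: [0.693, -0.227, 0.671, -0.136]
force: [-2.0, 1.9, 2.3]
grip_width: 0.127
```

Contact, slightly loaded. Releasing and backing out along the handle.

Emit:
carry_out:
  targets:
    - {"x": 0, "y": 0, "z": 0, "ax": 0, "ay": 0, "az": 0, "hand": -1}
    - {"x": 0, "y": 0, "z": 0, "ax": 0, "ay": 0, "az": 0, "hand": -0.65}
    - {"x": 0, "y": 0, "z": 0, "ax": 0, "ay": 0, "az": 0, "hand": -0.5}
    - {"x": 0, "y": 0, "z": 0, "ax": 0, "ay": 0, "az": 0, "hand": -0.2}
    - {"x": 0, "y": 0, "z": 0, "ax": 0, "ay": 0, "az": 0, "hand": 0}
  grip_force: 20

```text
time_s: 20.27
eef_pos: [548.9, 86.9, 85.7]
ee_rot: [0.693, -0.227, 0.671, -0.136]
force: [0.3, -0.3, 0.2]
grip_width: 0.501
```

Emit:
carry_out:
  targets:
    - {"x": -0.001, "y": 0.0075, "z": 0.013, "ax": 0, "ay": 0, "az": 0, "hand": 0}
    - {"x": -0.002, "y": 0.015, "z": 0.026, "ax": 0, "ay": 0, "az": 0, "hand": 0}
    - {"x": -0.004, "y": 0.03, "z": 0.052, "ax": 0, "ay": 0, "az": 0, "hand": 0}
    - {"x": -0.006, "y": 0.045, "z": 0.078, "ax": 0, "ay": 0, "az": 0, "hand": 0}
    - {"x": -0.007, "y": 0.055, "z": 0.095, "ax": 0, "ay": 0, "az": 0, "hand": 0}

```text
time_s: 20.9
eef_pos: [542.0, 143.3, 183.2]
ee_rot: [0.694, -0.227, 0.67, -0.136]
force: [0.1, 0.1, -0.6]
grip_width: 0.501
```

Emit:
carry_out:
  targets:
    - {"x": -0.03, "y": 0, "z": 0.03, "ax": 0, "ay": 0, "az": 0, "hand": 0}
    - {"x": -0.06, "y": 0, "z": 0.06, "ax": 0, "ay": 0, "az": 0, "hand": 0}
    - {"x": -0.1, "y": 0, "z": 0.08, "ax": 0, "ay": 0, "az": 0, "hand": 0}
    - {"x": -0.14, "y": 0, "z": 0.08, "ax": 0, "ay": 0, "az": 0, "hand": 0}
    - {"x": -0.14, "y": 0, "z": 0.08, "ax": 0, "ay": 0, "az": 0, "hand": 0}

```text
time_s: 21.52
eef_pos: [400.3, 142.6, 262.3]
ee_rot: [0.694, -0.227, 0.67, -0.136]
force: [0.6, 0.7, -0.1]
grip_width: 0.499
```

```bash
python3 - <<'E'
from h import *
s,_=cur();print(s['eef_pos'],s['force'],s['time_s'],np.abs(s['dq']).max())
a=viewer.capture("scene");t=viewer.capture("top");cv2.imwrite("pics/s2.png",a)
t1=cv2.imread("pics/t1.png");d=cv2.absdiff(t,t1).max(2)[170:230,392:472];print('tray change',(d>45).sum())
c=lambda im,x,y,w,h,W,H:cv2.resize(im[y:y+h,x:x+w],(W,H),interpolation=3)
cv2.imwrite("pics/j.png",np.hstack([c(a,200,90,220,260,440,520),c(t,285,150,90,130,360,520)]))
E
```

```text
[400.305 142.637 262.291] [ 0.581  0.711 -0.144] 21.525 0.06180934922402069
tray change 0
```

View pics/j.png

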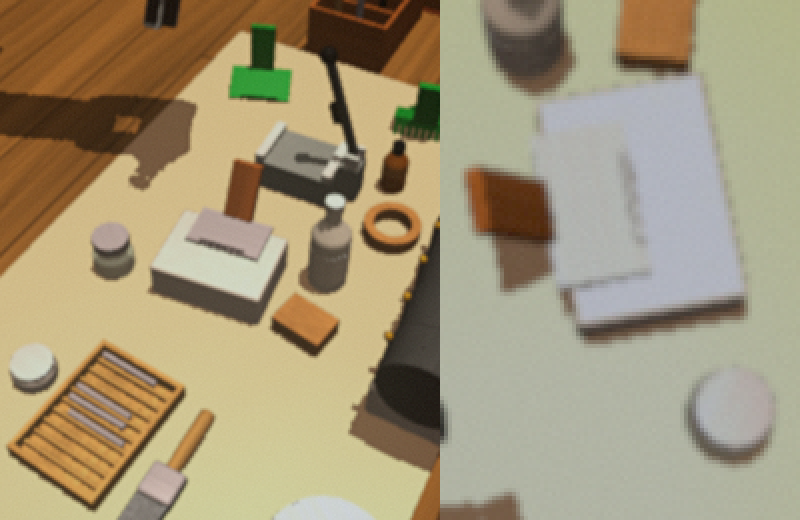

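The rake lies flat on the foam at crop (230,235), with its handle over the left edge. The bar is still up, the rods are in their grooves, the bystanders haven't moved and the arm is clear. Handing in.

```bash
python3 -c "from rig import finish_job; print(finish_job())"
```

```text
the job is handed in; nothing more can be done
None
```

I finished the task and handed it in at about 21.5 s of robot time. The system gives no verdict, so the results below are my own checks.

**What I did:**
- I pinched the ball, lifted the clamp bar to roughly 1.2 rad and left it up.
- I slid the rake out of its holder and combed the tray once, from its +x side to its -x side, with the tine tips about 16 mm above the tray's underside.
- I set the rake down on the foam, with the tines hanging over the left edge, and let go.

**Last checks:**
- **Rods:** all four lie along groove centres, at about x = -72, -24, -8 and +8 mm in the tray. The tray looked the same in the top camera before and after I set the rake down.
- **Rake:** it sits flat on the foam in both views. I felt light contact before releasing, and the force on the tool was close to zero afterwards.
- **Surroundings:** the bar is still up, the bystanders look unmoved by eye, and the arm is well clear.

**Less certain:**
- **Camera disagreement:** the two cameras differ by 2–5 mm on rod positions. For the rod at -8 mm, they gave 0.02 and 0.05 rad off the groove line, both under the 0.09 limit.
- **Bar angle:** I estimated it from the arm's path and the pictures and did not measure it directly.
- **Rejected moves:** my first two move calls were refused for missing keys, and nothing moved.

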